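# Unlock the spring clamp and hold its jaw open at the index

### The job

I want to slip an arrow shaft into the spring clamp: draw its steel lock pin straight up out of the clamp's board and drop it foot first into the hole of the small plywood block. Then pull the clamp's wooden handle out against the spring until the pointer on the moving jaw lines up with the index needle on the rail, and keep holding it there: finish with the handle still in the gripper, held open at the index. Do not shift the index, and leave the glue bottle, the hammer and the black case where they are.

Things in the scene. Friction and masses are not known exactly. Their poses are not given: they have to be found in the camera images.
- clamp: spring clamp screwed to the bench; origin: centre of the underside of its hardwood board (310 x 190 x 36 mm). x runs along the slide, from the wooden handle (-x end) to the fixed blue jaw (+x end); z up. Blue guide block 32 x 70 mm at x -39 mm, top at 76 mm; fixed jaw 35 x 110 mm at x +100 mm, top at 88 mm; index rail along x at y -80 mm. The handle is highest, 125 mm
- jaw (a joint): how far the slide (moving jaw, rod and wooden handle, one piece) is pulled out along the clamp's -x, in m: 0 shut, stop at 0.065. A spring pulls it back: about 4.5 N at 0, rising 1.8 N per cm, so it must be held. While the lock pin stands in the board the jaw runs against it after 6 mm
- index (a joint): where the index sits on its rail, in m, on the same scale as jaw: pointer and needle are in line when jaw equals this value. A stiff friction fit; not to be shifted
- handle (a point): grip point in the wooden handle, 20 mm below its top and on its mid-plane, 105 mm above the bench, at clamp x -92 mm (jaw shut), y 0; moves with the slide. The handle is an upright wooden plate 14 mm thick along the clamp's x, 50 mm wide along y, from 42 to 125 mm above the bench
- pointer (a point): tip of the small steel needle (5 mm wide, 24 mm long) standing out from the -y side of the moving jaw, 60 mm above the bench, at clamp x +60 mm when shut; axes as the clamp's. The moving jaw is blue, 30 x 90 mm, 38 to 72 mm above the bench
- index_tip (a point): tip of the steel needle (5 mm wide) on top of the index, a 16 x 22 mm dark slider on the rail; 60 mm above the bench, 4 mm beside the pointer's track; axes as the clamp's
- pin: lock pin, plain steel, 99 mm long, about 90 g: shank 10 mm diameter, 74 mm long; round head on top, 22 mm diameter, 25 mm long. Origin at the centre of its foot, z from foot to head. Starts upright in an 11 mm hole, 28 mm deep, in the clamp's board (foot 8 mm above the bench, at clamp x +34, y +30 mm), just in front of the moving jaw
- pin_head (a point): middle of the pin's head, 86.5 mm from the foot
- pin_block: plywood block 75 x 75 x 62 mm fixed to the bench, with one 30 mm (31 mm clear) round hole 50 mm deep in the middle of its top; origin at the centre of its underside
- hole (a point): centre of the hole's mouth, 62 mm above the bench
- glue: white glue bottle, 52 mm diameter, 120 mm tall, standing; origin at the centre of its underside
- hammer: hammer lying on the bench, about 200 mm long; origin near its middle, x axis from handle to head
- case: black case 75 x 150 x 45 mm lying on the bench; origin at the centre of its underside
Not all that is in view belongs to the job. Of the things like the pin_block, leave any that is blue or red; of the rest the smaller one is meant.

How it is judged:
By the outcome, as a careful person would: the job done as asked, in the order asked, and still so for the second after the job is handed in, while the arm keeps its last pose, push and grip.
It also fails if it takes over 54 s, if anything falls off the work surface, if the arm or the gripper's body presses on something with over 40 N, if the wrist force passes 120 N, or if a joint passes its speed limit or range.

### The arm

A 6-joint arm with a two-finger parallel gripper is mounted at the origin on the work surface. World frame = base frame: x ahead of the robot, y to its left, z up, the work surface at z = 0. Lengths are in m, angles in rad, forces in N, time in s.
With the tool pointing down it reaches from about 0.4 to 0.825 m from the base axis. Payload 7 kg.
Tool frame: the origin (TCP) lies at the very end of the fingers, on their centre line; the grasp point (between the pads) lies arm.grip_point_offset behind it (arm.grip_point_offset is the distance from the TCP to the grasp point, in m); z points along the fingers, y is the line along which they close (so a half turn about z gives the same grasp; the last joint's range is limited). The gripper opens to 88 mm and grips with 3 to 60 N. Pads are 19 mm wide; open, the fingers measure 130 mm over their backs; the gripper's body (78 mm by 193 mm) begins 47 mm behind the grasp point.
Start: joints at [-1.029, 0.359, 0.012, 0, -1.224, -0.288], TCP at [0.169, -0.653, 0.227] pointing down, gripper open.
Joint ranges: [-3.07, 3.07], [-1.43, 2.12], [-1.02, 1.25], [-3.03, 1.67], [-3.05, -0], [-3.03, 3.03]. Speed limits (rad/s): [2.39, 2.39, 3.01, 3.14, 3.14, 3.14].

### API

Orientations are given as [roll, pitch, yaw] about the fixed x, y, z axes, in that order (R = Rz(yaw) Ry(pitch) Rx(roll)).
In Python, from station import arm gives the robot as it stands.
- The arm moves only by the shell command python3 -m crank 'ROWS' [OPENING] [FORCE]. ROWS is JSON, a list of rows, each an object of numbers: "dx", "dy", "dz": the shift along the tool's x, y, z in cm; "wx", "wy", "wz": the turn, a rotation vector about the tool's x, y, z in degrees. A call has exactly 10 rows; each row is the pose to reach, as a shift and turn from the pose commanded when the call began, along the tool's axes at that moment; what a row does not reach only later rows make up. A row lasts 1/8 s, in which the tool goes at most 62.5 mm and 10.7 degrees, less where a joint would pass 70% of its speed; a pose out of reach is approached as far as the arm can. A call with a gripper value outside its range is refused whole. OPENING is the finger opening in cm, from 0 to 8.76, set as the call begins (- or left out, the last holds). The fingers move at their own pace and stop on an object; FORCE is the grip in N (left out, the last holds). Time passes only in rows, so rows that repeat a pose let the fingers close, or fill a call up. It gives the time, the measured TCP pose, the force, the opening and the grip force at its end, in the units of the state.
- arm.get_state(): the state, without advancing time (a new reading comes with each control period).
- arm.grab_frame(name): name is "scene" or "top"; returns the picture (480x640x3 uint8, red, green, blue); there is no depth.
- arm.calibration(name): a dict with "fx", "fy", "cx", "cy" (pixels), "dist_coeffs" ([k1, k2, p1, p2, k3] as OpenCV has them; the pictures are not rectified), "world_from_camera" (4x4, takes a point from camera to world coordinates). Camera axes: x right, y down, z forward; pixel columns grow to the right and rows downward; lengths in m; the calibration is good to about 2 mm. A picture is of the moment at which its call begins. calibration takes no time and is no camera call.
- arm.job_done(): hands the job in; it is judged then, once.
Trained networks look in the newest picture that a camera, given by its name, has taken for a name from the list of things; names that differ only in an ending like _2 or _b are one class to them, and where a whole thing is asked for, a point or a joint stands for the part that bears it (a point fixed in the world has none). Each returns a list of dicts, best first, with "confidence" (0 to 1); they miss things now and then, are a little off and sometimes report something else, mostly with a low value. They report only what shows in the picture. A call takes as long as a camera call. They do not tell look-alikes from the thing itself.
- arm.find_in(camera, query): "centre" ([x, y, z] in m, in world coordinates, good to about 4 mm: the middle of the surface that is visible of it).
- arm.masks_of(camera, query): "pixels" (480x640 bool, what is visible of it).
- arm.mark_of(camera, query): "centre" ([x, y, z] in m, in world coordinates, good to about 4 mm: a listed point, or the origin of a listed thing).
The state is a dict: "t": time; "q": joint angles; "qd": joint speeds; "joint_efforts": joint torques, N m; "eef_pos": TCP position; "ee_rot": TCP orientation; "force": force on the tool from outside, world axes, zero at the start; "moment": the same for the moment, N m; "width": finger opening in m; "gripper_force": force on a finger pad.
Only numpy, scipy, OpenCV 4.12 (cv2) and the standard library are available. Lean on these libraries where they do the work, as an engineer would, in place of code of your own. Each camera call takes 0.05 s, during which the arm holds its last target. There are 200 camera calls.

## Working session

There is one attempt and no reset: what is moved stays moved. The work goes in short steps, Python scripts to look and compute and a shell command to move; the robot and the scene stay as the last step left them, time stands still between calls to the robot, and variables do not carry over. Pictures are saved under pics/ and viewed, at most 10 in all, crops included, and the job is handed in when it is done.

```bash
mkdir -p pics; cat > h.py <<'E'
import numpy as np,cv2
from station import arm
from scipy.spatial.transform import Rotation as R
def cal(n):
    c=arm.calibration(n);K=np.array([[c['fx'],0,c['cx']],[0,c['fy'],c['cy']],[0,0,1.]]);return K,np.array(c['dist_coeffs'],float),np.array(c['world_from_camera'])
def proj(n,p):
    K,d,T=cal(n);W=np.linalg.inv(T);return cv2.projectPoints(np.atleast_2d(np.array(p,float)),cv2.Rodrigues(W[:3,:3])[0],W[:3,3],K,d)[0][:,0]
def atz(n,uv,z):
    K,d,T=cal(n);u=cv2.undistortPoints(np.array(uv,float).reshape(-1,1,2),K,d)[:,0]
    r=np.c_[u,np.ones(len(u))]@T[:3,:3].T;o=T[:3,3];return o+r*((z-o[2])/r[:,2])[:,None]
def snap(n,f):
    im=arm.grab_frame(n);cv2.imwrite('pics/'+f,im[:,:,::-1]);return im
E
python3 - <<'E'
from h import *
np.set_printoptions(precision=4,suppress=True)
for n in('top','scene'):
    snap(n,n+'0.png');print(n,cal(n)[2][:3,3])
    for q in('clamp','handle','pointer','index_tip','pin','pin_head','pin_block','hole','glue','hammer','case'):
        print(q,[(np.round(r['centre'],4).tolist(),round(r['confidence'],2)) for r in arm.mark_of(n,q)][:4])
s=arm.get_state();print(s['t'],s['eef_pos'],s['ee_rot'],arm.grip_point_offset,s['width'])
E
```

```text
top [0.3874 0.0489 1.4169]
clamp [([0.6544, 0.0281, 0.0014], 0.7)]
handle [([0.5656, 0.0449, 0.1073], 0.66), ([0.4631, 0.3155, -0.0001], 0.2)]
pointer [([0.6964, -0.0585, 0.0604], 0.73)]
index_tip [([0.6526, -0.0529, 0.0562], 0.51)]
pin [([0.6666, 0.33, -0.0028], 0.71), ([0.6933, 0.0484, 0.0037], 0.65)]
pin_head [([0.6947, 0.0459, 0.0927], 0.49)]
pin_block [([0.322, 0.3107, 0.0005], 0.93), ([0.3572, 0.1392, -0.0039], 0.92), ([0.4661, 0.3157, -0.0026], 0.9), ([0.5004, 0.4687, -0.0013], 0.74)]
hole [([0.4996, 0.4704, 0.0844], 0.87), ([0.3206, 0.3083, 0.0632], 0.86), ([0.4591, 0.3166, 0.0632], 0.68), ([0.3601, 0.1358, 0.0808], 0.67)]
glue [([0.4841, -0.2706, -0.004], 0.73), ([0.6491, -0.0529, 0.0548], 0.34)]
hammer [([0.6674, 0.3295, -0.001], 0.96), ([0.6523, 0.0276, -0.0024], 0.6)]
case [([0.6397, -0.3365, 0.0032], 0.86)]
scene [1.2728 0.4899 0.9489]
clamp [([0.6536, 0.0235, -0.0036], 0.69)]
handle [([0.5637, 0.0463, 0.1067], 0.63), ([0.4843, -0.2671, -0.0015], 0.4)]
pointer [([0.6982, -0.0561, 0.0621], 0.59)]
index_tip [([0.6492, -0.0498, 0.0564], 0.53), ([0.6903, 0.0447, 0.0932], 0.38)]
pin [([0.6904, 0.0477, 0.0086], 0.52)]
pin_head [([0.6875, 0.0421, 0.0931], 0.63)]
pin_block [([0.4676, 0.3146, -0.0015], 0.95), ([0.3563, 0.1397, 0.0034], 0.94), ([0.5036, 0.4649, 0.0006], 0.77), ([0.3189, 0.3128, 0.0004], 0.68)]
hole [([0.4631, 0.32, 0.0643], 0.96), ([0.3141, 0.3114, 0.0633], 0.88), ([0.4968, 0.4652, 0.0891], 0.75), ([0.3569, 0.1324, 0.0835], 0.66)]
glue [([0.486, -0.2698, -0.0014], 0.91), ([0.6978, -0.0604, 0.0619], 0.49)]
hammer [([0.6644, 0.3283, 0.0008], 0.95)]
case [([0.6379, -0.3332, -0.0007], 0.82)]
1.2 [ 0.1695 -0.6534  0.2265] [-3.1416  0.     -2.8878] 0.0188 0.08763756608260012
```

View pics/top0.png

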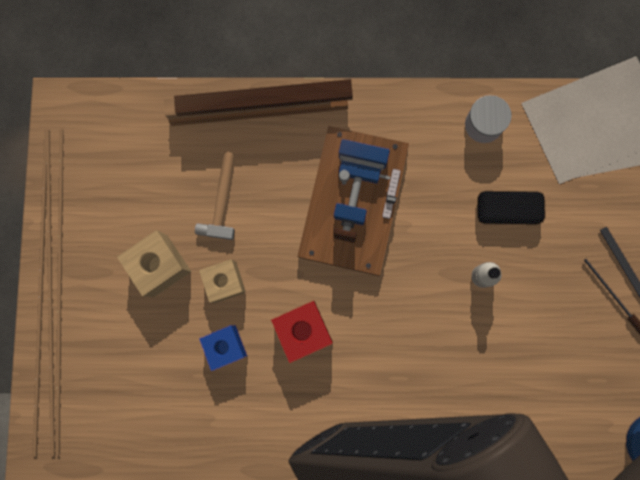

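View pics/scene0.png

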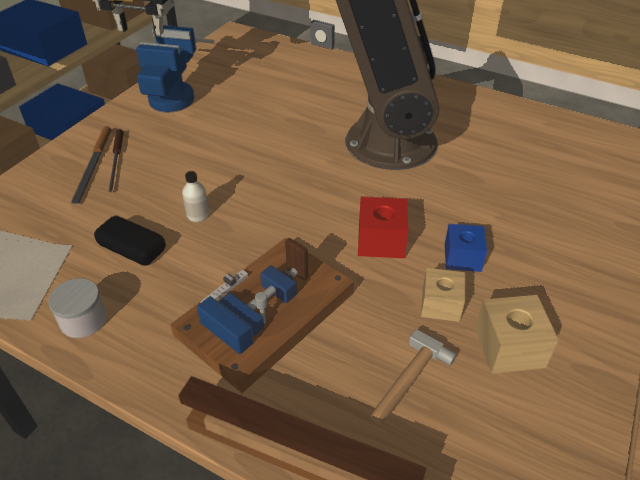

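The pictures show the clamp near pixel (355,200) in the top view. The small plywood block is at (221,281), with its hole near (0.463, 0.317), and the larger plywood, blue and red blocks are decoys. Next I'll refine the clamp pose.

```bash
python3 - <<'E'
from h import *
np.set_printoptions(precision=4,suppress=True)
near={'clamp':(.654,.026),'handle':(.565,.0455),'pin_head':(.691,.045),'pin':(.692,.048),'pointer':(.697,-.057),'index_tip':(.651,-.051),'hole':(.463,.317),'pin_block':(.467,.315)}
M={}
for q,c in near.items():
    L=[]
    for n in('top','scene'):
        arm.grab_frame(n)
        for k in range(2):
            L+=[r['centre'] for r in arm.mark_of(n,q) if np.hypot(*(np.array(r['centre'][:2])-c))<.02]
    M[q]=np.mean(L,0);print(q,M[q],np.std(L,0),len(L))
A=np.array([[0,0],[-.092,0],[.034,.03],[.034,.03]]);B=np.array([M[k][:2] for k in('clamp','handle','pin_head','pin')])
a,b=A.mean(0),B.mean(0);H=(A-a).T@(B-b);y=np.arctan2(H[0,1]-H[1,0],H[0,0]+H[1,1]);Rm=np.array([[np.cos(y),-np.sin(y)],[np.sin(y),np.cos(y)]]);t=b-Rm@a
print('yaw',np.degrees(y),t,B-(A@Rm.T+t))
for q in('pointer','index_tip'):print(q,Rm.T@(M[q][:2]-t))
for n in('top','scene'):
  for q in ('clamp','pin_head','hole'):
    for r in arm.masks_of(n,q)[:4]:
        m=r['pixels'].astype(np.uint8);v,u=np.nonzero(m);print(n,q,round(r['confidence'],2),m.sum(),u.mean(),v.mean(),cv2.minAreaRect(np.c_[u,v].astype(np.float32)))
im=arm.grab_frame('top');c=im[110:290,280:430];cv2.imwrite('pics/c1.png',cv2.resize(c,None,fx=4,fy=4,interpolation=cv2.INTER_CUBIC)[:600,:,::-1])
zz=.036;P=np.array([[x,yy] for x in(-.155,.155) for yy in(-.095,.095)])@Rm.T+t
print(proj('top',np.c_[P,np.full(4,zz)]))
print('pinhead px',proj('top',[*(Rm@[.034,.03]+t),.107]),proj('scene',[*(Rm@[.034,.03]+t),.107]))
E
```

```text
clamp [ 0.6534  0.027  -0.0027] [0.0001 0.0021 0.0006] 4
handle [0.5615 0.0477 0.1061] [0.0014 0.0005 0.0007] 4
pin_head [0.6929 0.0444 0.0935] [0.001  0.0011 0.0007] 4
pin [0.6919 0.0474 0.0102] [0.0003 0.0021 0.0018] 4
pointer [ 0.6969 -0.0552  0.0617] [0.0028 0.0007 0.0018] 4
index_tip [ 0.6468 -0.0545  0.0574] [0.0026 0.0017 0.0009] 4
hole [0.4644 0.3155 0.0622] [0.0007 0.0024 0.0005] 4
pin_block [ 0.4669  0.317  -0.0026] [0.0018 0.0002 0.0003] 4
yaw -13.996062806150482 [0.6521 0.0256] [[ 0.0013  0.0014]
 [-0.0013 -0.0002]
 [ 0.0005 -0.0021]
 [-0.0005  0.001 ]]
pointer [ 0.063  -0.0675]
index_tip [ 0.0142 -0.079 ]
top clamp 0.92 11280 353.1002659574468 200.61817375886525 ((353.1455993652344, 200.51316833496094), (85.14689636230469, 137.03842163085938), 12.938055038452148)
top pin_head 0.75 1046 356.15200764818354 190.3040152963671 ((356.5384826660156, 202.30770874023438), (45.89117431640625, 79.23091888427734), 11.309932708740234)
top hole 0.94 2958 153.45131845841786 264.29006085192697 ((153.2692108154297, 264.15380859375), (55.47002029418945, 56.30207443237305), 56.309928894042
[... 735 characters left out ...]
ole 0.9 5066 515.0219107777339 333.87050927753654 ((516.3536376953125, 333.1829528808594), (74.8725814819336, 79.73157501220703), 83.6598129272461)
scene hole 0.63 2054 443.08325219084713 294.44255111976634 ((443.22314453125, 294.71539306640625), (43.536190032958984, 50.48213195800781), 7.125016689300537)
scene hole 0.61 2822 382.7352941176471 226.65946137491142 ((382.5, 227.0), (60.0, 49.0), 90.0)
scene hole 0.53 1663 268.7690920024053 286.22128683102824 ((268.78338623046875, 280.1529235839844), (56.70867919921875, 99.40143585205078), 43.99491500854492)
[[376.0922 275.9061]
 [293.9314 254.7091]
 [409.0835 144.7739]
 [328.7027 124.9455]]
pinhead px [[343.0605 174.6477]] [[260.9153 295.541 ]]
```

View pics/c1.png

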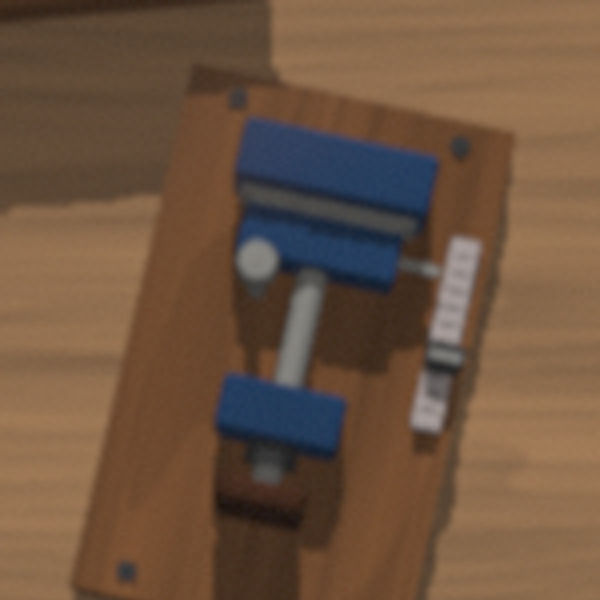

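```bash
python3 - <<'E'
from h import *
np.set_printoptions(precision=4,suppress=True)
f=lambda p:np.array(p)/4+[279.6,109.6]
print('head',atz('top',[f((258,258))],.107))
def ang(p,q,z):
    P=atz('top',[f(p),f(q)],z);d=P[1]-P[0];return np.degrees(np.arctan2(d[1],d[0])),np.linalg.norm(d)
print('jaw edges(y dir)',ang((437,155),(247,120),.088),ang((345,399),(225,376),.076),'rail',ang((425,430),(465,238),.04),'board',ang((430,590),(513,135),.036),ang((75,585),(190,90),.036))
print('ptr,needle',atz('top',[f((438,270)),f((445,350))],.06))
print('fixed jaw c',atz('top',[f((340,165))],.088),'guide c',atz('top',[f((281,415))],.076),'handle top',atz('top',[f((262,490))],.125))
print('hole',atz('top',[[221,281]],.062),atz('scene',[[445,284]],.062))
E
```

```text
head [[0.6936 0.0442 0.107 ]]
jaw edges(y dir) (np.float64(79.5581409248609), np.float64(0.10643296910261685)) (np.float64(79.39081801045809), np.float64(0.06712351469806348)) rail (np.float64(-11.630113263091365), np.float64(0.11279075793619983)) board (np.float64(-10.310850572110189), np.float64(0.26607150715228417)) (np.float64(-12.120854180271262), np.float64(0.2928409287403583))
ptr,needle [[ 0.6983 -0.0565  0.06  ]
 [ 0.653  -0.0603  0.06  ]]
fixed jaw c [[ 0.7506 -0.0005  0.088 ]] guide c [[0.613  0.0309 0.076 ]] handle top [[0.5646 0.0413 0.125 ]]
hole [[0.4627 0.3128 0.062 ]] [[0.465  0.3169 0.062 ]]
```

```bash
python3 -m crank '[{"dx":-6.82,"dy":5.44,"wz":3},{"dx":-13.6,"dy":10.9,"wz":6},{"dx":-20.5,"dy":16.3,"wz":9},{"dx":-27.3,"dy":21.8,"wz":12},{"dx":-34.1,"dy":27.2,"wz":15},{"dx":-40.9,"dy":32.6,"wz":18},{"dx":-47.7,"dy":38.1,"wz":21},{"dx":-54.6,"dy":43.5,"wz":24},{"dx":-61.4,"dy":49,"wz":26},{"dx":-68.2,"dy":54.4,"wz":26}]' 8
```

```text
$[0]: bad value
```

```bash
python3 -m crank '[{"dx":-6.8,"dy":5.4,"dz":0,"wx":0,"wy":0,"wz":3},{"dx":-13.6,"dy":10.9,"dz":0,"wx":0,"wy":0,"wz":6},{"dx":-20.5,"dy":16.3,"dz":0,"wx":0,"wy":0,"wz":9},{"dx":-27.3,"dy":21.8,"dz":0,"wx":0,"wy":0,"wz":12},{"dx":-34.1,"dy":27.2,"dz":0,"wx":0,"wy":0,"wz":15},{"dx":-40.9,"dy":32.6,"dz":0,"wx":0,"wy":0,"wz":18},{"dx":-47.7,"dy":38.1,"dz":0,"wx":0,"wy":0,"wz":21},{"dx":-54.6,"dy":43.5,"dz":0,"wx":0,"wy":0,"wz":24},{"dx":-61.4,"dy":49,"dz":0,"wx":0,"wy":0,"wz":26},{"dx":-68.2,"dy":54.4,"dz":0,"wx":0,"wy":0,"wz":26}]' 8
```

```text
t: 5.2
eef_pos: [0.5456, -0.1516, 0.227]
ee_rot: [3.142, 0.001, 2.941]
force: [0.4, -0.9, 0.5]
width: 0.0802
gripper_force: 0.0
```

```bash
python3 -m crank '[{"dx":-2,"dy":4.4,"dz":0,"wx":0,"wy":0,"wz":0},{"dx":-4.2,"dy":8.9,"dz":0,"wx":0,"wy":0,"wz":0},{"dx":-6.3,"dy":13.3,"dz":0,"wx":0,"wy":0,"wz":0},{"dx":-8.4,"dy":17.7,"dz":0,"wx":0,"wy":0,"wz":0},{"dx":-10.5,"dy":22.1,"dz":0,"wx":0,"wy":0,"wz":0},{"dx":-10.5,"dy":22.1,"dz":2,"wx":0,"wy":0,"wz":0},{"dx":-10.5,"dy":22.1,"dz":6,"wx":0,"wy":0,"wz":0},{"dx":-10.5,"dy":22.1,"dz":10,"wx":0,"wy":0,"wz":0},{"dx":-10.5,"dy":22.1,"dz":13.5,"wx":0,"wy":0,"wz":0},{"dx":-10.5,"dy":22.1,"dz":14.7,"wx":0,"wy":0,"wz":0}]' 8 && python3 - <<'E'
from h import *
im=np.hstack([cv2.resize(snap('scene','s1.png')[200:380,180:360],(400,400)),cv2.resize(snap('top','t1.png')[110:260,280:430],(400,400))])
cv2.imwrite('pics/c2.png',im[:,:,::-1])
E
```

```text
t: 6.45
eef_pos: [0.69, 0.042, 0.0771]
ee_rot: [-3.14, -0.003, 2.941]
force: [0.3, 0.2, 0.8]
width: 0.0799
gripper_force: 0.0
```

View pics/c2.png

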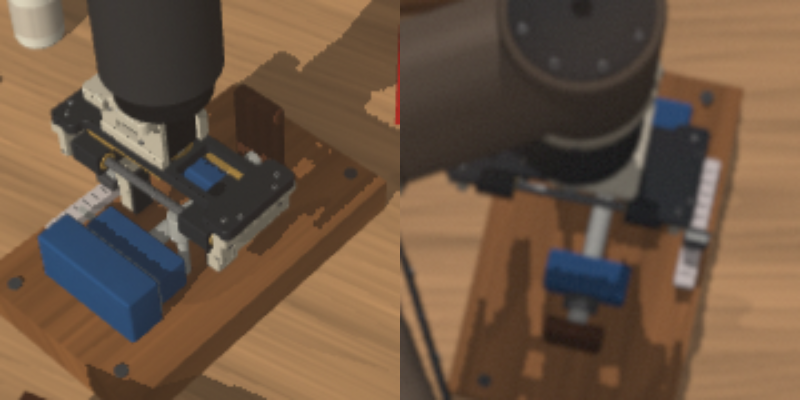

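```bash
python3 -m crank '[{"dx":0,"dy":0,"dz":0,"wx":0,"wy":0,"wz":0},{"dx":0,"dy":0,"dz":0,"wx":0,"wy":0,"wz":0},{"dx":0,"dy":0,"dz":0,"wx":0,"wy":0,"wz":0},{"dx":0,"dy":0,"dz":0,"wx":0,"wy":0,"wz":0},{"dx":0,"dy":0,"dz":0,"wx":0,"wy":0,"wz":0},{"dx":0,"dy":0,"dz":0,"wx":0,"wy":0,"wz":0},{"dx":0,"dy":0,"dz":0,"wx":0,"wy":0,"wz":0},{"dx":0,"dy":0,"dz":0,"wx":0,"wy":0,"wz":0},{"dx":0,"dy":0,"dz":0,"wx":0,"wy":0,"wz":0},{"dx":0,"dy":0,"dz":0,"wx":0,"wy":0,"wz":0}]' 1.5 20; python3 -c "
from h import *
s=arm.get_state();print(s['eef_pos'],s['force'],s['moment'],s['width'])"
```

```text
t: 7.8
eef_pos: [0.6917, 0.0428, 0.0797]
ee_rot: [3.141, 0.001, 2.942]
force: [1.5, 6.1, 0.4]
width: 0.022
gripper_force: 20.0
[0.6916784  0.0428134  0.07970763] [1.49414298 6.10264423 0.36564739] [ 2.17418936 -0.45729553  0.03587904] 0.02204167848242965
```

```bash
python3 -m crank '[{"dx":0,"dy":0.1,"dz":0,"wx":0,"wy":0,"wz":0},{"dx":0,"dy":0.1,"dz":-0.8,"wx":0,"wy":0,"wz":0},{"dx":0,"dy":0.1,"dz":-1.6,"wx":0,"wy":0,"wz":0},{"dx":0,"dy":0.1,"dz":-2.4,"wx":0,"wy":0,"wz":0},{"dx":0,"dy":0.1,"dz":-3.2,"wx":0,"wy":0,"wz":0},{"dx":0,"dy":0.1,"dz":-4.2,"wx":0,"wy":0,"wz":0},{"dx":0,"dy":0.1,"dz":-5.6,"wx":0,"wy":0,"wz":0},{"dx":0,"dy":0.1,"dz":-7.5,"wx":0,"wy":0,"wz":0},{"dx":0,"dy":0.1,"dz":-9.3,"wx":0,"wy":0,"wz":0},{"dx":0,"dy":0.1,"dz":-10.5,"wx":0,"wy":0,"wz":0}]'; python3 - <<'E'
from h import *
s=arm.get_state();print(s['eef_pos'],s['force'],s['moment'],s['width'])
im=np.hstack([cv2.resize(snap('scene','s2.png')[180:380,180:380],(400,400)),cv2.resize(snap('top','t2.png')[110:290,280:460],(400,400))])
cv2.imwrite('pics/c3.png',im[:,:,::-1])
E
```

```text
t: 9.05
eef_pos: [0.692, 0.0434, 0.1865]
ee_rot: [3.141, 0.002, 2.942]
force: [-0.3, -0.1, -1.1]
width: 0.0217
gripper_force: 20.0
[0.69201344 0.04337012 0.18653376] [-0.28424501 -0.10380009 -1.08272914] [ 0.01696416 -0.02916995 -0.01385134] 0.021654716846101003
```

View pics/c3.png

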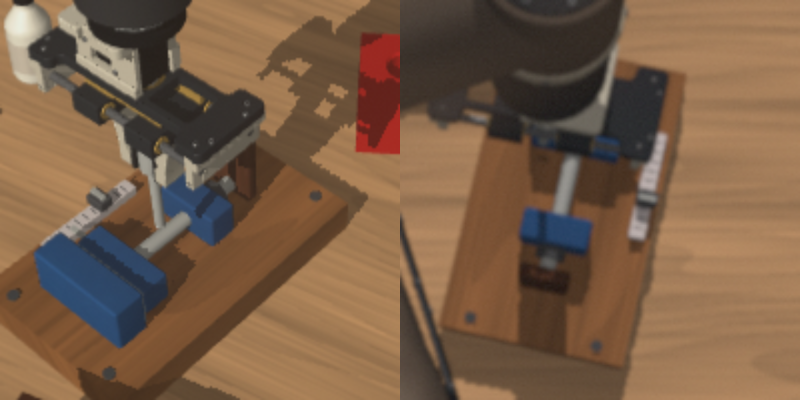

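```bash
python3 -m crank '[{"dx":2,"dy":1.6,"dz":0,"wx":0,"wy":0,"wz":0},{"dx":6,"dy":4.8,"dz":0,"wx":0,"wy":0,"wz":0},{"dx":10,"dy":8,"dz":0,"wx":0,"wy":0,"wz":0},{"dx":14,"dy":11.2,"dz":0,"wx":0,"wy":0,"wz":0},{"dx":18,"dy":14.4,"dz":0,"wx":0,"wy":0,"wz":0},{"dx":22,"dy":17.6,"dz":0,"wx":0,"wy":0,"wz":0},{"dx":25.5,"dy":20.4,"dz":0,"wx":0,"wy":0,"wz":0},{"dx":27.7,"dy":22.2,"dz":0,"wx":0,"wy":0,"wz":0},{"dx":27.7,"dy":22.2,"dz":0,"wx":0,"wy":0,"wz":0},{"dx":27.7,"dy":22.2,"dz":2,"wx":0,"wy":0,"wz":0}]'; python3 - <<'E'
from h import *
s=arm.get_state();print(s['eef_pos'],s['force'],s['moment'],s['width'])
im=np.hstack([cv2.resize(snap('scene','s3.png')[180:380,360:560],(400,400)),cv2.resize(snap('top','t3.png')[210:360,140:290],(400,400))])
cv2.imwrite('pics/c4.png',im[:,:,::-1])
E
```

```text
t: 10.4
eef_pos: [0.4641, 0.3167, 0.1653]
ee_rot: [3.139, 0.001, 2.943]
force: [-0.2, -0.6, -1.8]
width: 0.0216
gripper_force: 20.0
[0.4641422  0.31668665 0.16532823] [-0.17487656 -0.60307898 -1.76330386] [-0.0076749  -0.04886813 -0.03423788] 0.02159331686032559
```

View pics/c4.png

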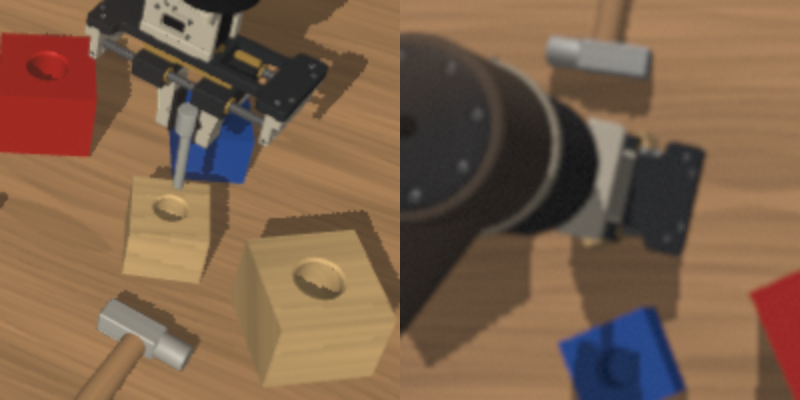

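```bash
python3 - <<'E'
from h import *
f=lambda a:np.array(a)/2+[359.75,179.75]
print(proj('scene',[[.4641,.3167,.094],[.4641,.3167,.192]]),f((180,186)),f((187,106)),atz('scene',[f((180,186))],.094),atz('scene',[f((171,207))],.062),atz('scene',[f((187,108))],.193))
E
```

```text
[[447.4568981  272.37809067]
 [455.38916776 234.93217543]] [449.75 272.75] [453.25 232.75] [[0.46290001 0.32084359 0.094     ]] [[0.46289642 0.31663682 0.062     ]] [[0.46412751 0.31252817 0.193     ]]
```

```bash
python3 -m crank '[{"dx":0,"dy":-0.3,"dz":0,"wx":0,"wy":0,"wz":0},{"dx":0,"dy":-0.3,"dz":1,"wx":0,"wy":0,"wz":0},{"dx":0,"dy":-0.3,"dz":2,"wx":0,"wy":0,"wz":0},{"dx":0,"dy":-0.3,"dz":3,"wx":0,"wy":0,"wz":0},{"dx":0,"dy":-0.3,"dz":4,"wx":0,"wy":0,"wz":0},{"dx":0,"dy":-0.3,"dz":5,"wx":0,"wy":0,"wz":0},{"dx":0,"dy":-0.3,"dz":6,"wx":0,"wy":0,"wz":0},{"dx":0,"dy":-0.3,"dz":6.8,"wx":0,"wy":0,"wz":0},{"dx":0,"dy":-0.3,"dz":7.3,"wx":0,"wy":0,"wz":0},{"dx":0,"dy":-0.3,"dz":7.5,"wx":0,"wy":0,"wz":0}]'
```

```text
t: 11.75
eef_pos: [0.4636, 0.3129, 0.0893]
ee_rot: [-3.141, -0.0, 2.942]
force: [-0.9, 0.4, -1.7]
width: 0.0215
gripper_force: 20.0
```

```bash
python3 -m crank '[{"dx":0,"dy":0,"dz":0,"wx":0,"wy":0,"wz":0},{"dx":0,"dy":0,"dz":0,"wx":0,"wy":0,"wz":0},{"dx":0,"dy":0,"dz":0,"wx":0,"wy":0,"wz":0},{"dx":0,"dy":0,"dz":0,"wx":0,"wy":0,"wz":0},{"dx":0,"dy":0,"dz":0,"wx":0,"wy":0,"wz":0},{"dx":0,"dy":0,"dz":0,"wx":0,"wy":0,"wz":0},{"dx":0,"dy":0,"dz":-1,"wx":0,"wy":0,"wz":0},{"dx":0,"dy":0,"dz":-4,"wx":0,"wy":0,"wz":0},{"dx":0,"dy":0,"dz":-8,"wx":0,"wy":0,"wz":0},{"dx":0,"dy":0,"dz":-11,"wx":0,"wy":0,"wz":0}]' 6; python3 - <<'E'
from h import *
cv2.imwrite('pics/c5.png',cv2.resize(snap('scene','s4.png')[180:380,360:560],(400,400))[:,:,::-1])
E
```

```text
t: 13.0
eef_pos: [0.4639, 0.3132, 0.2021]
ee_rot: [3.14, 0.001, 2.942]
force: [0.2, 0.8, -1.1]
width: 0.0598
gripper_force: 0.0
```

View pics/c5.png

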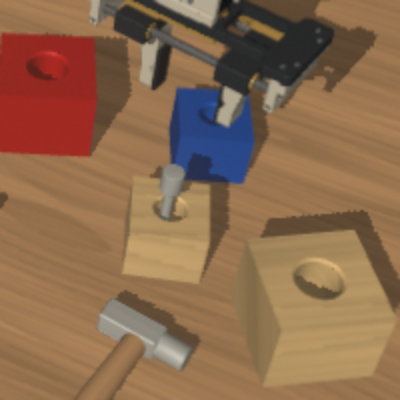

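```bash
python3 - <<'E'
from h import *
s=arm.get_state();print(s['q'],s['eef_pos'],s['ee_rot'])
E
```

```text
[ 9.43787742e-01  1.83317353e-01 -2.78271694e-01  1.97442439e-03
 -1.10212210e+00 -2.71461331e+00] [0.46541022 0.31431634 0.20615377] [3.13587634 0.00454289 2.94243604]
```

```bash
python3 -m crank '[{"dx":-1.5,"dy":-2.4,"dz":0,"wx":0,"wy":0,"wz":-10},{"dx":-3.4,"dy":-5.5,"dz":0,"wx":0,"wy":0,"wz":-20},{"dx":-5.3,"dy":-8.6,"dz":0,"wx":0,"wy":0,"wz":-30},{"dx":-7.2,"dy":-11.7,"dz":0,"wx":0,"wy":0,"wz":-40},{"dx":-9.1,"dy":-14.8,"dz":0,"wx":0,"wy":0,"wz":-50},{"dx":-11,"dy":-17.9,"dz":0,"wx":0,"wy":0,"wz":-60},{"dx":-13,"dy":-21,"dz":0,"wx":0,"wy":0,"wz":-70},{"dx":-14.4,"dy":-23.4,"dz":0,"wx":0,"wy":0,"wz":-80},{"dx":-15.1,"dy":-24.5,"dz":0,"wx":0,"wy":0,"wz":-90},{"dx":-15.1,"dy":-24.5,"dz":0,"wx":0,"wy":0,"wz":-90}]' 6 30; python3 - <<'E'
from h import *
s=arm.get_state();print(s['eef_pos'],s['ee_rot'],s['q'])
im=np.hstack([cv2.resize(snap('scene','s5.png')[180:380,180:380],(400,400)),cv2.resize(snap('top','t5.png')[110:290,280:460],(400,400))])
cv2.imwrite('pics/c6.png',im[:,:,::-1])
E
```

```text
t: 14.3
eef_pos: [0.5631, 0.042, 0.1999]
ee_rot: [-3.141, 0.0, -1.772]
force: [-0.4, 0.2, -1.6]
width: 0.0596
gripper_force: 0.0
[0.56309443 0.04200181 0.19992716] [-3.14132393e+00  1.10680505e-04 -1.77247197e+00] [ 4.21071227e-01  1.97485007e-01 -2.74435406e-01  7.50469384e-05
 -1.09859308e+00 -6.22781012e-01]
```

View pics/c6.png

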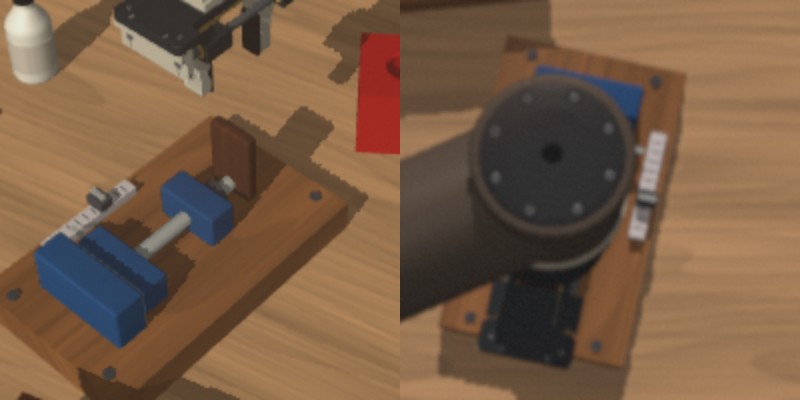

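```bash
python3 -c "
from h import *
print(atz('scene',[[296,244.5]],.125))"; python3 -m crank '[{"dx":0,"dy":0,"dz":2,"wx":0,"wy":0,"wz":0},{"dx":0,"dy":0,"dz":5,"wx":0,"wy":0,"wz":0},{"dx":0,"dy":0,"dz":8,"wx":0,"wy":0,"wz":0},{"dx":0,"dy":0,"dz":10,"wx":0,"wy":0,"wz":0},{"dx":0,"dy":0,"dz":11.4,"wx":0,"wy":0,"wz":0},{"dx":0,"dy":0,"dz":11.4,"wx":0,"wy":0,"wz":0},{"dx":0,"dy":0,"dz":11.4,"wx":0,"wy":0,"wz":0},{"dx":0,"dy":0,"dz":11.4,"wx":0,"wy":0,"wz":0},{"dx":0,"dy":0,"dz":11.4,"wx":0,"wy":0,"wz":0},{"dx":0,"dy":0,"dz":11.4,"wx":0,"wy":0,"wz":0}]' 6
python3 -m crank '[{"dx":0,"dy":0,"dz":0,"wx":0,"wy":0,"wz":0},{"dx":0,"dy":0,"dz":0,"wx":0,"wy":0,"wz":0},{"dx":0,"dy":0,"dz":0,"wx":0,"wy":0,"wz":0},{"dx":0,"dy":0,"dz":0,"wx":0,"wy":0,"wz":0},{"dx":0,"dy":0,"dz":0,"wx":0,"wy":0,"wz":0},{"dx":0,"dy":0,"dz":0,"wx":0,"wy":0,"wz":0},{"dx":0,"dy":0,"dz":0,"wx":0,"wy":0,"wz":0},{"dx":0,"dy":0,"dz":0,"wx":0,"wy":0,"wz":0},{"dx":0,"dy":0,"dz":0,"wx":0,"wy":0,"wz":0},{"dx":0,"dy":0,"dz":0,"wx":0,"wy":0,"wz":0}]' 0.8 40
```

```text
[[0.56504646 0.04481295 0.125     ]]
t: 15.65
eef_pos: [0.563, 0.0428, 0.0859]
ee_rot: [-3.141, 0.0, -1.771]
force: [-0.2, 0.8, -0.0]
width: 0.0599
gripper_force: 0.0
t: 16.9
eef_pos: [0.5633, 0.0428, 0.0856]
ee_rot: [-3.141, 0.0, -1.771]
force: [4.6, -2.5, -3.2]
width: 0.0139
gripper_force: 40.0
```

```bash
python3 -m crank '[{"dx":0,"dy":0.3,"dz":0,"wx":0,"wy":0,"wz":0},{"dx":0,"dy":0.8,"dz":0,"wx":0,"wy":0,"wz":0},{"dx":0,"dy":1.4,"dz":0,"wx":0,"wy":0,"wz":0},{"dx":0,"dy":2,"dz":0,"wx":0,"wy":0,"wz":0},{"dx":0,"dy":2.6,"dz":0,"wx":0,"wy":0,"wz":0},{"dx":0,"dy":3.2,"dz":0,"wx":0,"wy":0,"wz":0},{"dx":0,"dy":3.7,"dz":0,"wx":0,"wy":0,"wz":0},{"dx":0,"dy":4,"dz":0,"wx":0,"wy":0,"wz":0},{"dx":0,"dy":4,"dz":0,"wx":0,"wy":0,"wz":0},{"dx":0,"dy":4,"dz":0,"wx":0,"wy":0,"wz":0}]'; python3 - <<'E'
from h import *
s=arm.get_state();print(s['eef_pos'],s['ee_rot'],s['force'],s['moment'],s['width'])
a=snap('scene','s6.png')[250:320,190:260];b=snap('top','t6.png')[150:220,365:435]
im=np.hstack([cv2.resize(a,(400,400),interpolation=cv2.INTER_CUBIC),cv2.resize(b,(400,400),interpolation=cv2.INTER_CUBIC)])
cv2.imwrite('pics/c7.png',im[:,:,::-1])
E
```

```text
t: 18.15
eef_pos: [0.5253, 0.0512, 0.0856]
ee_rot: [-3.139, 0.001, -1.771]
force: [11.0, -2.3, -8.9]
width: 0.0138
gripper_force: 40.0
[0.52532146 0.05118782 0.08559523] [-3.13909068e+00  1.18481214e-03 -1.77062968e+00] [11.00130647 -2.28490208 -8.93573592] [-0.93298042 -3.33726308 -0.47726732] 0.013751320523613544
```

View pics/c7.png

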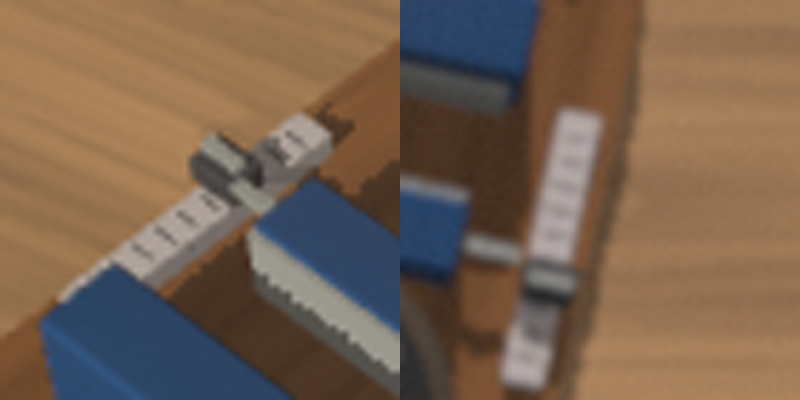

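```bash
cat > m.py <<'E'
from h import *
import sys
yaw=np.radians(-11.5);Rm=np.array([[np.cos(yaw),-np.sin(yaw)],[np.sin(yaw),np.cos(yaw)]]);o=np.array([.6525,.0215])
xs=np.arange(0,.045,.0005)
def run(N=4):
  for n in('top','scene'):
    im=np.mean([arm.grab_frame(n).astype(float).mean(2) for _ in range(N)],0).astype(np.float32)
    for y in np.arange(-.088,-.048,.003):
        P=np.c_[xs,np.full(len(xs),y)]@Rm.T+o
        uv=proj(n,np.c_[P,np.full(len(xs),.06)]).astype(np.float32)
        v=cv2.remap(im,uv[None,:,0].copy(),uv[None,:,1].copy(),cv2.INTER_CUBIC)[0]
        print(n,'y%.0f'%(y*1e3),' '.join('%d'%a for a in v[::3]))
if __name__=='__main__':
    print('x mm',xs[::3]*1e3); run()
E
python3 m.py
```

```text
x mm [ 0.   1.5  3.   4.5  6.   7.5  9.  10.5 12.  13.5 15.  16.5 18.  19.5
 21.  22.5 24.  25.5 27.  28.5 30.  31.5 33.  34.5 36.  37.5 39.  40.5
 42.  43.5]
top y-88 67 63 56 49 43 49 65 92 114 122 117 102 87 83 92 102 108 108 106 106 106 109 113 112 109 107 106 108 111 113
top y-85 93 86 73 58 44 46 67 93 120 130 127 110 93 91 109 134 151 159 158 154 151 149 152 156 159 157 153 149 150 154
top y-82 100 89 76 57 45 45 64 91 116 131 127 110 94 94 114 144 161 172 172 167 158 153 158 165 169 167 159 152 153 162
top y-79 95 82 67 52 41 45 62 92 116 130 125 109 90 91 113 140 161 169 169 161 149 147 155 164 169 164 154 146 149 158
top y-76 96 86 70 55 43 46 64 93 118 127 124 107 88 90 112 139 162 170 170 162 154 152 157 165 168 165 158 151 153 160
top y-73 102 93 80 63 52 50 64 84 105 114 110 98 90 96 118 144 159 167 167 165 159 158 160 162 164 162 157 153 151 156
top y-70 98 95 87 78 70 67 68 73 78 82 82 81 84 93 104 115 123 129 129 127 126 122 120 121 121 122 121 121 117 115
top y-67 86 86 85 84 82 81 81 81 81 77 78 85 99 111 114 108 96 86 81 81 82 82 79 75 73 73 73 71 70 70
top y-64 8
[... 1583 characters left out ...]
ene y-64 102 81 76 97 101 101 101 76 45 41 51 79 133 136 138 134 97 68 77 128 153 130 131 155 163 163 162 151 137 149
scene y-61 148 149 111 93 99 100 100 98 86 66 49 75 119 136 139 144 105 68 73 105 146 157 156 158 161 152 148 149 153 152
scene y-58 119 115 103 97 95 94 93 98 106 112 108 114 133 134 139 148 130 108 107 111 108 114 115 113 114 109 110 109 112 111
scene y-55 99 94 96 94 96 95 102 109 111 111 111 118 130 134 136 144 135 119 113 109 110 109 110 111 111 111 111 111 106 108
scene y-52 72 73 74 78 75 71 82 95 92 93 95 109 132 136 140 137 129 101 88 91 90 88 88 90 91 91 89 91 86 88
scene y-49 54 61 65 68 67 67 72 74 75 73 74 75 77 84 87 85 83 80 77 89 102 99 92 69 70 76 79 74 63 66
```

```bash
python3 -m crank '[{"dx":0,"dy":0.1,"dz":0,"wx":0,"wy":0,"wz":0},{"dx":0,"dy":0.2,"dz":0,"wx":0,"wy":0,"wz":0},{"dx":0,"dy":0.3,"dz":0,"wx":0,"wy":0,"wz":0},{"dx":0,"dy":0.4,"dz":0,"wx":0,"wy":0,"wz":0},{"dx":0,"dy":0.5,"dz":0,"wx":0,"wy":0,"wz":0},{"dx":0,"dy":0.6,"dz":0,"wx":0,"wy":0,"wz":0},{"dx":0,"dy":0.65,"dz":0,"wx":0,"wy":0,"wz":0},{"dx":0,"dy":0.65,"dz":0,"wx":0,"wy":0,"wz":0},{"dx":0,"dy":0.65,"dz":0,"wx":0,"wy":0,"wz":0},{"dx":0,"dy":0.65,"dz":0,"wx":0,"wy":0,"wz":0}]'; sed -i 's/\.045,\.0005/.032,.0005/;s/v\[::3\]/v[8::2]/;s/xs\[::3\]/xs[8::2]/' m.py; python3 m.py; python3 - <<'E'
from h import *
s=arm.get_state();print(s['eef_pos'],s['force'],s['width'])
E
```

```text
t: 19.9
eef_pos: [0.5193, 0.0525, 0.0856]
ee_rot: [-3.139, 0.001, -1.771]
force: [12.9, -3.4, -11.1]
width: 0.014
gripper_force: 40.0
x mm [ 4.  5.  6.  7.  8.  9. 10. 11. 12. 13. 14. 15. 16. 17. 18. 19. 20. 21.
 22. 23. 24. 25. 26. 27. 28. 29. 30. 31.]
top y-88 52 47 43 45 53 64 83 98 113 121 121 116 107 95 86 83 85 91 98 104 108 109 108 106 105 105 106 110
top y-85 63 51 43 44 51 68 85 103 120 127 131 128 117 103 93 90 96 110 125 143 151 157 160 158 156 153 150 148
top y-82 62 52 45 43 50 64 81 101 116 128 132 127 116 103 93 91 100 115 135 151 160 169 172 172 170 165 159 155
top y-79 55 48 41 40 49 62 82 101 117 129 130 125 116 102 90 87 95 112 132 147 161 168 170 169 164 156 149 146
top y-76 59 48 42 43 50 65 85 100 117 125 127 123 112 98 88 87 96 113 131 148 162 167 171 170 166 160 155 152
top y-73 70 58 51 49 53 64 76 91 103 110 112 109 101 93 89 91 101 117 134 151 160 166 169 167 165 162 159 158
top y-70 85 77 70 67 67 68 71 77 82 88 89 89 88 85 85 87 93 100 109 116 123 127 129 129 129 127 126 124
top y-67 87 84 81 80 80 82 87 93 101 108 113 116 115 108 101 92 86 82 79 78 76 76
[... 1552 characters left out ...]
 128 93 64 51 49 50 52 56 63 69 79 109 144 153 138
scene y-61 92 93 104 115 114 106 113 126 132 134 135 138 144 138 109 78 56 46 48 53 56 57 62 74 92 119 146 157
scene y-58 101 105 108 111 117 115 118 130 137 137 136 139 142 140 125 115 111 101 92 89 95 101 103 108 111 109 108 112
scene y-55 95 102 109 110 109 109 115 124 130 133 134 138 143 144 133 119 112 110 110 111 111 111 112 112 110 110 110 109
scene y-52 93 98 97 95 94 95 106 121 127 132 134 133 134 130 122 107 96 93 91 91 93 93 94 94 92 91 91 89
scene y-49 74 75 74 73 75 73 73 80 84 86 86 83 81 83 84 80 75 78 83 83 83 85 86 85 87 84 78 81
[0.51928944 0.05250834 0.08556902] [ 12.42531745  -3.57690207 -11.22710454] 0.013970044943453955
```

```bash
python3 -m crank '[{"dx":0,"dy":0.03,"dz":0,"wx":0,"wy":0,"wz":0},{"dx":0,"dy":0.06,"dz":0,"wx":0,"wy":0,"wz":0},{"dx":0,"dy":0.06,"dz":0,"wx":0,"wy":0,"wz":0},{"dx":0,"dy":0.06,"dz":0,"wx":0,"wy":0,"wz":0},{"dx":0,"dy":0.06,"dz":0,"wx":0,"wy":0,"wz":0},{"dx":0,"dy":0.06,"dz":0,"wx":0,"wy":0,"wz":0},{"dx":0,"dy":0.06,"dz":0,"wx":0,"wy":0,"wz":0},{"dx":0,"dy":0.06,"dz":0,"wx":0,"wy":0,"wz":0},{"dx":0,"dy":0.06,"dz":0,"wx":0,"wy":0,"wz":0},{"dx":0,"dy":0.06,"dz":0,"wx":0,"wy":0,"wz":0}]'; python3 m.py | grep -E 'x mm|y-(82|79|76|64|61|58)'; python3 - <<'E'
from h import *
a=snap('scene','s8.png')[250:320,190:260];b=snap('top','t8.png')[150:220,365:435]
im=np.hstack([cv2.resize(a,(400,400),interpolation=cv2.INTER_CUBIC),cv2.resize(b,(400,400),interpolation=cv2.INTER_CUBIC)])
cv2.imwrite('pics/c8.png',im[:,:,::-1])
E
```

```text
t: 21.55
eef_pos: [0.5188, 0.0526, 0.0856]
ee_rot: [-3.139, 0.001, -1.771]
force: [12.4, -2.7, -10.9]
width: 0.0135
gripper_force: 40.0
x mm [ 4.  5.  6.  7.  8.  9. 10. 11. 12. 13. 14. 15. 16. 17. 18. 19. 20. 21.
top y-82 63 53 46 43 49 64 82 102 116 127 131 126 116 103 94 90 99 114 135 151 160 169 171 171 169 164 159 154
top y-79 55 48 41 40 49 61 82 101 117 129 131 125 115 102 90 87 96 113 132 147 161 168 170 169 164 157 149 146
top y-76 60 48 41 42 50 65 84 101 117 125 127 123 113 99 88 87 95 112 131 149 162 167 171 169 165 160 154 152
top y-64 83 82 83 85 85 90 99 108 119 126 129 127 118 106 92 78 71 63 60 58 57 57 56 57 57 58 59 60
top y-61 82 81 81 80 81 88 95 108 119 127 132 129 120 107 89 75 62 53 50 49 51 52 51 50 51 51 50 51
top y-58 79 79 78 77 80 84 94 106 117 127 131 128 119 105 89 75 60 54 49 49 49 50 51 50 50 50 50 50
scene y-82 112 115 110 94 73 70 97 125 134 135 138 141 134 109 87 72 65 67 73 73 71 76 85 102 117 124 128 124
scene y-79 113 118 116 100 79 70 86 115 130 133 136 139 131 104 80 66 64 67 71 73 71 68 68 77 95 108 116 120
scene y-76 111 111 107 93 77 75 94 122 140 139 137 142 135 106 81 67 63 70 75 76 73 70 70 77 98 123 139 142
scene y-64 91 100 100 99 100 105 115 125 135 137 138 139 138 117 77 55 49 49 50 51 56 63 69 79 110 144 153 138
scene y-61 91 93 104 115 113 107 115 129 134 135 137 139 134 114 82 62 52 47 48 53 55 57 62 74 92 119 146 156
scene y-58 102 105 107 111 117 118 124 134 137 135 136 141 145 141 123 111 109 101 92 88 94 101 103 108 111 110 108 112
```

View pics/c8.png

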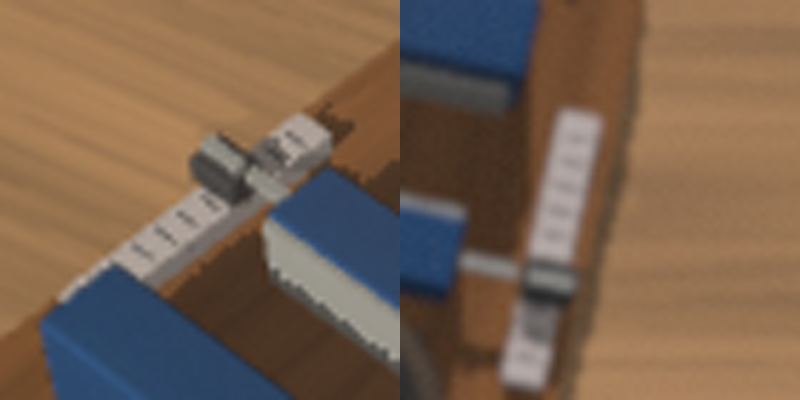

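The last picture shows the pointer and needle in one line, at scene crop (265,185) against (225,152) and top crop (490,265) against (553,275). The profiles agree to about 0.3 mm.

```bash
python3 -c "
from station import arm
print(arm.job_done())"
```

```text
the job is handed in; nothing more can be done
None
```

The job is handed in: the lock pin stands foot first in the small plywood block, and the gripper is holding the handle open with the pointer within about 0.3 mm of the index needle.

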